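# Bar the loaded side of a picking tote

### The arm

A 6-joint arm with a two-finger parallel gripper is mounted at the origin on the work surface. World frame = base frame: x ahead of the robot, y to its left, z up, the work surface at z = 0. Lengths are in m, angles in rad, forces in N, time in s.
With the tool pointing down it reaches from about 0.3 to 0.775 m from the base axis. Payload 14.6 kg.
Tool frame: the origin (TCP) lies between the finger pads; the fingertips stand 8 mm ahead of it and the grasp point (between the pads) lies 11 mm behind it; z points along the fingers, y is the direction in which the jaws open and shut (so a half turn about z gives the same grasp; the last joint's range is limited). The gripper opens to 94 mm and grips with 3 to 60 N. Pads are 16 mm wide; open, the fingers measure 119 mm over their backs; the gripper's body (75 mm by 177 mm) begins 78 mm behind the grasp point.
Start: joints at [1.181, 0.3, 1.521, -0, 1.321, -0.067], TCP at [0.174, 0.522, 0.213] pointing down, gripper open.
Joint ranges: [-3.03, 3.03], [-0.79, 2.21], [0.23, 2.52], [-1.04, 4.18], [0, 3.07], [-2.55, 2.55]. Speed limits (rad/s): [2.22, 2.22, 2.57, 3.14, 3.14, 3.14].

### API

Orientations are given as [roll, pitch, yaw] about the fixed x, y, z axes, in that order (R = Rz(yaw) Ry(pitch) Rx(roll)).
In Python, from station import ctrl, viewer, workorder gives the robot as it stands.
- The arm moves only by the tool play_rows, never from a script. Its argument "commands" is a list of rows, each an object of numbers: "dx", "dy", "dz": the shift along the tool's x, y, z in m; "ax", "ay", "az": the turn, a rotation vector about the tool's x, y, z in degrees. In form: [{"dx": .., "dy": .., "dz": .., "ax": .., "ay": .., "az": ..}, ...]. A call has exactly 5 rows; each row shifts and turns the pose as measured when the row begins, along the tool's axes as they then stand; what a row does not reach is not made up. A row lasts 1/12 s, in which the tool goes at most 41.7 mm and 7.16 degrees, less where a joint would pass 70% of its speed; a pose out of reach is approached as far as the arm can. A call with a gripper value outside its range is refused whole. "claw" is the opening, from 0 (shut) to 1 (fully open), set as the call begins (left out, the last holds). The fingers move at their own pace and stop on an object; "squeeze" is the grip in N (left out, the last holds). Time passes only in rows, so rows that do not move let the fingers close, or fill a call up. It gives the time, the measured TCP pose, the force and the opening at its end, in the units of the state.
- ctrl.get_obs(): the state, without advancing time (a new reading comes with each control period).
- viewer.camera(name): name is "scene" or "top"; returns the picture (400x640x3 uint8, red, green, blue); there is no depth.
- viewer.camera_model(name): a dict with "K" (3x3 intrinsics, pixels), "pose" (4x4, takes a point from camera to world coordinates). Camera axes: x right, y down, z forward; pixel columns grow to the right and rows downward; lengths in m; the calibration is good to about 2 mm. A picture is of the moment at which its call begins. camera_model takes no time and is no camera call.
- workorder.hand_in(): hands the job in, once; it reports no verdict.
The state is a dict: "time_s": time; "qpos": joint angles; "joint_vel": joint speeds; "tau": joint torques, N m; "ee_pos": TCP position; "eef_rot": TCP orientation; "force": force on the tool from outside, world axes, zero at the start; "moment": the same for the moment, N m; "grip_width": finger opening in m.
Only numpy, scipy, OpenCV 4.12 (cv2) and the standard library are available. Lean on these libraries where they do the work, as an engineer would, in place of code of your own. Each camera call takes 0.05 s, during which the arm holds its last target. There are 200 camera calls.

### The job

Secure the white carton in the grey two-compartment tote: lay the long aluminium bar level across the tote's two long rims, above the compartment that holds the carton, down between that compartment's pairs of lugs and sticking out about equally on both sides. Leave the short bar where it lies, and let go.

Things in the scene. Friction and masses are not known exactly. Their poses are not given: they have to be found in the camera images.
- bar_center (a point): The long retaining bar: a slotted square aluminium profile, 30 x 30 mm in section and 250 mm long, with black end caps, about 0.2 kg, lying loose on the table. The point is its centre (15 mm above its underside); x runs along its length, z up.
- short_bar_center (a point): The short bar, not wanted: the same profile but only 140 mm long, too short to span the tote, lying loose on the table beside the long one (which of them is nearer the robot varies). The point is its centre; x runs along its length, z up.
- tote: Grey tote, fixed, 300 (x) by 200 (y) by 120 mm high to its rims, open above, split by a wall at x = 0 into compartments centred at x = +71 and -71 mm. Per compartment, each long rim (y = +95, -95 mm) bears two lugs, 12 mm thick, 20 mm tall, 66 mm clear between, centred on the compartment; a bar resting on the rims between them has its centre at z = 135 mm. Origin: centre of the underside, on the table; z up.
- carton_center (a point): White carton with a black label, 110 x 150 x 90 mm, standing loose inside one of the two compartments (which one varies; the other holds only a thin black rubber mat). Its top is 95 mm above the table, 25 mm below the rims. The point is the carton's centre; x is its 110 mm side, along the tote's x; z up.
There are look-alikes about, which are no part of the job. Of the things that look like the part that bears carton_center, the largest one is meant.

How it is judged:
By the outcome, as a careful person would: the job done as asked, in the order asked, and still so for the second after the job is handed in, with the robot touching nothing.
It also fails if it takes over 35 s, if anything falls off the work surface, if the arm or the gripper's body presses on something with over 40 N, if the wrist force passes 120 N, or if a joint passes its speed limit or range.

## Working session

There is one attempt and no reset: what is moved stays moved. The work goes in short steps, Python scripts to look and compute and a tool call to move; the robot and the scene stay as the last step left them, time stands still between calls to the robot, and variables do not carry over. Pictures are saved under pics/ and viewed, about 8 in all and at most 12, crops included, and the job is handed in when it is done.

Besides the shell and the picture viewer there is one more tool, called after ">>>" as a command line: name --argument value ..., lists and objects as JSON in quotes. play_rows: Moves the arm, as the interface text tells. Its arguments: {"type":"object","properties":{"commands":{"type":"array","items":{"type":"object","properties":{"dx":{"type":"number"},"dy":{"type":"number"},"dz":{"type":"number"},"ax":{"type":"number"},"ay":{"type":"number"},"az":{"type":"number"}}}},"claw":{"type":"number"},"squeeze":{"type":"number"}},"required":["commands"]}

```bash
mkdir -p pics
python3 - <<'E'
from station import ctrl, viewer
import cv2, json
o=ctrl.get_obs(); print({k:o[k] for k in('time_s','ee_pos','eef_rot','grip_width','force')})
for n in('scene','top'):
    im=viewer.camera(n); cv2.imwrite(f'pics/{n}0.png',im[:,:,::-1]); m=viewer.camera_model(n); print(n,m)
E
```

```text
{'time_s': 0.0, 'ee_pos': array([0.17438297, 0.52134453, 0.21287932]), 'eef_rot': array([-3.14039874e+00, -7.20596607e-05,  2.81878697e+00]), 'grip_width': 0.09393199497187135, 'force': array([-0.21504974, -0.37702806,  0.19861673])}
scene {'K': array([[480.07370587,   0.        , 318.42570367],
       [  0.        , 480.07370587, 198.82325736],
       [  0.        ,   0.        ,   1.        ]]), 'pose': array([[ 0.07739231,  0.63473707, -0.76884282,  1.40051146],
       [ 0.99689675, -0.03813016,  0.06886911, -0.08030002],
       [ 0.01439768, -0.77178685, -0.6357183 ,  0.81935807],
       [ 0.        ,  0.        ,  0.        ,  1.        ]])}
top {'K': array([[432.89976678,   0.        , 312.92176042],
       [  0.        , 432.89976678, 198.40329644],
       [  0.        ,   0.        ,   1.        ]]), 'pose': array([[ 0.01597633, -0.99652073,  0.08179976,  0.40540358],
       [-0.99980674, -0.01498442,  0.01272568,  0.00372548],
       [-0.01145569, -0.08198727, -0.99656754,  1.24253024],
       [ 0.        ,  0.        ,  0.        ,  1.        ]])}
```

View pics/top0.png

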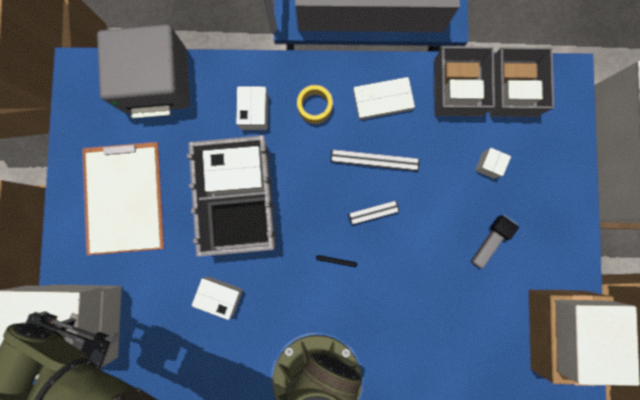

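View pics/scene0.png

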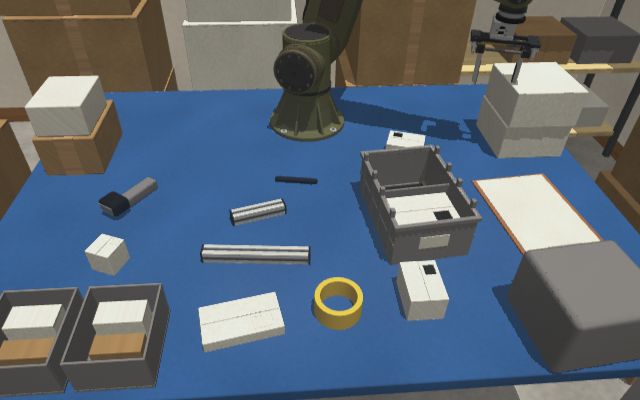

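Top view: the long bar runs (332,156)–(418,164) and the short bar (350,217)–(397,208). The tote is around (232,196), with the labelled carton in the far compartment at (232,168).

Could be taken for the target:
- **Bar:** long bar (375,160), short bar (373,212), black pen (336,261). I choose (375,160).
- **Carton:** labelled cartons at (232,168), (252,107) and (217,298). I choose the largest, the one inside the tote at (232,168).

One close crop to check.

```bash
python3 - <<'E'
import cv2
im=cv2.imread('pics/top0.png')[125:265,180:430]
cv2.imwrite('pics/crop1.png',cv2.resize(im,None,fx=3.2,fy=3.2,interpolation=cv2.INTER_CUBIC))
E
cat > h.py <<'E'
import numpy as np
from station import ctrl, viewer
def ray(n,u,v,z):
    m=viewer.camera_model(n);P=m['pose'];d=P[:3,:3]@np.linalg.solve(m['K'],[u,v,1]);c=P[:3,3]
    return c+d*(z-c[2])/d[2]
def proj(n,p):
    m=viewer.camera_model(n);P=m['pose'];q=m['K']@(P[:3,:3].T@(np.array(p)-P[:3,3]));return q[:2]/q[2]
E
```

```text
(no output)
```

View pics/crop1.png

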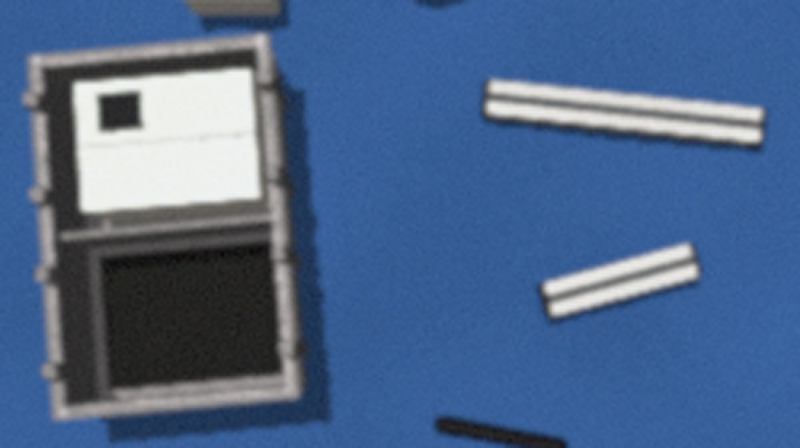

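Run:
```python
from h import *
c=lambda x,y,z:ray('top',180+x/3.2,125+y/3.2,z)
np.set_printoptions(precision=4,suppress=True)
a,b=c(486,98,.03),c(763,127,.03); print('bar',a,b,(a+b)/2,np.linalg.norm(a-b),np.degrees(np.arctan2(*(b-a)[1::-1])))
a,b=c(545,303,.03),c(696,261,.03); print('short',(a+b)/2,np.linalg.norm(a-b))
q=[c(*p,.12) for p in((30,58),(268,36),(301,398),(55,416))]
for i in range(4):print(q[i],np.linalg.norm(q[i]-q[i-1]))
x=(q[0]+q[1]-q[2]-q[3]);y=q[0]+q[3]-q[1]-q[2]
print('tote',sum(q)/4,'yaw x',np.degrees(np.arctan2(x[1],x[0])),'yaw y-90',np.degrees(np.arctan2(y[1],y[0]))-90)
x/=np.linalg.norm(x);print('slot from corners',sum(q)/4+.071*x)
L=[c(*p,.135) for p in((33,98),(38,194),(272,82),(281,172))];print('lugs',L,'slot',sum(L)/4,np.linalg.norm(L[0]-L[1]))
```

```text
bar [ 0.6273 -0.0325  0.03  ] [ 0.6048 -0.2769  0.03  ] [ 0.6161 -0.1547  0.03  ] 0.24539302303913368 -95.25347118721561
short [ 0.4662 -0.1521  0.03  ] 0.13725213627691435
[0.639  0.3463 0.12  ] 0.2942487526517982
[0.66   0.1503 0.12  ] 0.19714281988307986
[0.3641 0.1162 0.12  ] 0.29784100800769836
[0.3464 0.3145 0.12  ] 0.19914155277245008
tote [0.5024 0.2319 0.12  ] yaw x 6.393444237141333 yaw y-90 5.607871941400504
slot from corners [0.5729 0.2398 0.12  ]
lugs [array([0.603, 0.338, 0.135]), array([0.5247, 0.3309, 0.135 ]), array([0.6188, 0.1442, 0.135 ]), array([0.5454, 0.1351, 0.135 ])] slot [0.573 0.237 0.135] 0.07858408446551342
```

```bash
cat >> h.py <<'E'
def plan(t,yaw,step=.040,turn=7.0,n=20):
    """rows (dx,dy,dz mm, az deg) toward TCP xyz t, tool-down yaw deg; plus level errors"""
    o=ctrl.get_obs();p=np.array(o['ee_pos']);r=o['eef_rot'];y=np.degrees(r[2])
    print('t',round(o['time_s'],2),'pos',p.round(4),'rpy',np.degrees(r).round(2),'w',round(o['grip_width'],4),'F',np.round(o['force'],1))
    for i in range(n):
        d=np.array(t)-p;L=np.linalg.norm(d);e=(yaw-y+180)%360-180
        if L<.0007 and abs(e)<.3:break
        s=d*min(1,step/max(L,1e-9));a=np.clip(e,-turn,turn);c,sn=np.cos(np.radians(y)),np.sin(np.radians(y))
        print(i+1,'dx %.1f dy %.1f dz %.1f az %.1f'%(1e3*(c*s[0]+sn*s[1]),1e3*(sn*s[0]-c*s[1]),-1e3*s[2],-a))
        p=p+s;y+=a
E
python3 -c "
from h import *
plan((.616,-.155,.16),84.75)"
```

```text
t 0.1 pos [0.1744 0.5214 0.213 ] rpy [-179.94   -0.    161.51] w 0.0941 F [ 0.2  1.  -0.5]
1 dx -31.3 dy -24.8 dz 2.6 az 7.0
2 dx -34.1 dy -20.8 dz 2.6 az 7.0
3 dx -36.4 dy -16.5 dz 2.6 az 7.0
4 dx -38.1 dy -11.9 dz 2.6 az 7.0
5 dx -39.3 dy -7.2 dz 2.6 az 7.0
6 dx -39.8 dy -2.3 dz 2.6 az 7.0
7 dx -39.8 dy 2.5 dz 2.6 az 7.0
8 dx -39.2 dy 7.4 dz 2.6 az 7.0
9 dx -38.0 dy 12.1 dz 2.6 az 7.0
10 dx -36.3 dy 16.6 dz 2.6 az 7.0
11 dx -34.0 dy 20.9 dz 2.6 az 6.8
12 dx -31.3 dy 24.8 dz 2.6 az -0.0
13 dx -31.3 dy 24.8 dz 2.6 az -0.0
14 dx -31.3 dy 24.8 dz 2.6 az -0.0
15 dx -31.3 dy 24.8 dz 2.6 az -0.0
16 dx -31.3 dy 24.8 dz 2.6 az -0.0
17 dx -31.3 dy 24.8 dz 2.6 az -0.0
18 dx -31.3 dy 24.8 dz 2.6 az -0.0
19 dx -31.3 dy 24.8 dz 2.6 az -0.0
20 dx -31.3 dy 24.8 dz 2.6 az -0.0
```

>>> play_rows --commands '[{"dx": -0.031, "dy": -0.025, "dz": 0, "az": 7}, {"dx": -0.034, "dy": -0.021, "dz": 0, "az": 7}, {"dx": -0.036, "dy": -0.016, "dz": 0, "az": 7}, {"dx": -0.038, "dy": -0.012, "dz": 0, "az": 7}, {"dx": -0.039, "dy": -0.007, "dz": 0, "az": 7}]' --claw 1 --squeeze 40

```text
validation failed for argument at $.co...
```

>>> play_rows --commands '[{"dx": -0.04, "dy": -0.002, "dz": 0, "az": 7}, {"dx": -0.04, "dy": 0.002, "dz": 0, "az": 7}, {"dx": -0.039, "dy": 0.007, "dz": 0, "az": 7}, {"dx": -0.038, "dy": 0.012, "dz": 0, "az": 7}, {"dx": -0.036, "dy": 0.017, "dz": 0, "az": 7}]'

```text
validation failed for argument at $.co...
```

```bash
python3 -c "
from h import *
plan((.616,-.155,.16),84.75)"
```

```text
t 0.1 pos [0.1744 0.5214 0.213 ] rpy [-179.94   -0.    161.51] w 0.0941 F [ 0.2  1.  -0.5]
1 dx -31.3 dy -24.8 dz 2.6 az 7.0
2 dx -34.1 dy -20.8 dz 2.6 az 7.0
3 dx -36.4 dy -16.5 dz 2.6 az 7.0
4 dx -38.1 dy -11.9 dz 2.6 az 7.0
5 dx -39.3 dy -7.2 dz 2.6 az 7.0
6 dx -39.8 dy -2.3 dz 2.6 az 7.0
7 dx -39.8 dy 2.5 dz 2.6 az 7.0
8 dx -39.2 dy 7.4 dz 2.6 az 7.0
9 dx -38.0 dy 12.1 dz 2.6 az 7.0
10 dx -36.3 dy 16.6 dz 2.6 az 7.0
11 dx -34.0 dy 20.9 dz 2.6 az 6.8
12 dx -31.3 dy 24.8 dz 2.6 az -0.0
13 dx -31.3 dy 24.8 dz 2.6 az -0.0
14 dx -31.3 dy 24.8 dz 2.6 az -0.0
15 dx -31.3 dy 24.8 dz 2.6 az -0.0
16 dx -31.3 dy 24.8 dz 2.6 az -0.0
17 dx -31.3 dy 24.8 dz 2.6 az -0.0
18 dx -31.3 dy 24.8 dz 2.6 az -0.0
19 dx -31.3 dy 24.8 dz 2.6 az -0.0
20 dx -31.3 dy 24.8 dz 2.6 az -0.0
```

The rows probably need all six keys, so I'll retry with them filled in.

>>> play_rows --commands '[{"dx": -0.031, "dy": -0.025, "dz": 0.0, "ax": 0.0, "ay": 0.0, "az": 7.0}, {"dx": -0.034, "dy": -0.021, "dz": 0.0, "ax": 0.0, "ay": 0.0, "az": 7.0}, {"dx": -0.036, "dy": -0.016, "dz": 0.0, "ax": 0.0, "ay": 0.0, "az": 7.0}, {"dx": -0.038, "dy": -0.012, "dz": 0.0, "ax": 0.0, "ay": 0.0, "az": 7.0}, {"dx": -0.039, "dy": -0.007, "dz": 0.0, "ax": 0.0, "ay": 0.0, "az": 7.0}]' --claw 1.0 --squeeze 40.0

```text
time_s: 0.52
ee_pos: [0.2812, 0.3519, 0.2102]
eef_rot: [-3.137, 0.001, 2.199]
force: [0.6, 0.7, -0.0]
grip_width: 0.0938
```

>>> play_rows --commands '[{"dx": -0.04, "dy": -0.002, "dz": -0.002, "ax": 0.0, "ay": 0.0, "az": 7.0}, {"dx": -0.04, "dy": 0.002, "dz": 0.0, "ax": 0.0, "ay": 0.0, "az": 7.0}, {"dx": -0.039, "dy": 0.007, "dz": 0.0, "ax": 0.0, "ay": 0.0, "az": 7.0}, {"dx": -0.038, "dy": 0.012, "dz": 0.0, "ax": 0.0, "ay": 0.0, "az": 7.0}, {"dx": -0.036, "dy": 0.017, "dz": 0.0, "ax": 0.0, "ay": 0.0, "az": 7.0}]'

```text
time_s: 0.93
ee_pos: [0.3896, 0.174, 0.2122]
eef_rot: [-3.138, 0.004, 1.574]
force: [1.1, 1.0, 0.5]
grip_width: 0.0939
```

```bash
python3 -c "
from h import *
plan((.616,-.155,.16),84.75)"
```

```text
t 0.93 pos [0.3896 0.174  0.2122] rpy [-179.8     0.25   90.18] w 0.0939 F [1.1 1.  0.5]
1 dx -32.7 dy 22.4 dz 5.2 az 5.4
2 dx -30.5 dy 25.4 dz 5.2 az -0.0
3 dx -30.5 dy 25.4 dz 5.2 az -0.0
4 dx -30.5 dy 25.4 dz 5.2 az -0.0
5 dx -30.5 dy 25.4 dz 5.2 az -0.0
6 dx -30.5 dy 25.4 dz 5.2 az -0.0
7 dx -30.5 dy 25.4 dz 5.2 az -0.0
8 dx -30.5 dy 25.4 dz 5.2 az -0.0
9 dx -30.5 dy 25.4 dz 5.2 az -0.0
10 dx -30.5 dy 25.4 dz 5.2 az -0.0
11 dx -2.1 dy 1.8 dz 0.4 az -0.0
```

>>> play_rows --commands '[{"dx": -0.033, "dy": 0.022, "dz": 0.0, "ax": 0.0, "ay": 0.0, "az": 4.0}, {"dx": -0.031, "dy": 0.025, "dz": 0.0, "ax": 0.0, "ay": 0.0, "az": 1.0}, {"dx": -0.031, "dy": 0.025, "dz": 0.005, "ax": 0.0, "ay": 0.0, "az": 0.0}, {"dx": -0.031, "dy": 0.025, "dz": 0.005, "ax": 0.0, "ay": 0.0, "az": 0.0}, {"dx": -0.031, "dy": 0.025, "dz": 0.005, "ax": 0.0, "ay": 0.0, "az": 0.0}]'

```text
time_s: 1.35
ee_pos: [0.5022, -0.0004, 0.1981]
eef_rot: [-3.14, 0.004, 1.472]
force: [0.7, 0.3, 1.0]
grip_width: 0.094
```

>>> play_rows --commands '[{"dx": -0.031, "dy": 0.025, "dz": 0.005, "ax": 0.0, "ay": 0.0, "az": 0.0}, {"dx": -0.031, "dy": 0.025, "dz": 0.005, "ax": 0.0, "ay": 0.0, "az": 0.0}, {"dx": -0.031, "dy": 0.025, "dz": 0.005, "ax": 0.0, "ay": 0.0, "az": 0.0}, {"dx": -0.031, "dy": 0.025, "dz": 0.005, "ax": 0.0, "ay": 0.0, "az": 0.0}, {"dx": 0.0, "dy": 0.0, "dz": 0.0, "ax": 0.0, "ay": 0.0, "az": 0.0}]'

```text
time_s: 1.77
ee_pos: [0.5916, -0.1452, 0.1739]
eef_rot: [-3.136, 0.004, 1.466]
force: [-0.4, 0.7, -1.6]
grip_width: 0.0936
```

Run:
```python
from h import *
import cv2
plan((.616,-.155,.10),84.75)
for n in('scene','top'): cv2.imwrite(f'pics/{n}1.png',viewer.camera(n)[:,:,::-1])
s=cv2.imread('pics/scene1.png')[110:300,160:420]
cv2.imwrite('pics/crop2.png',cv2.resize(s,None,fx=3,fy=3,interpolation=cv2.INTER_CUBIC))
for e in(-.125,.125):print(proj('scene',(.616+e*np.cos(np.radians(84.75)),-.155+e*np.sin(np.radians(84.75)),.03)))
```

```text
t 1.77 pos [ 0.5916 -0.1452  0.1739] rpy [-179.7     0.23   84.02] w 0.0936 F [-0.4  0.7 -1.6]
1 dx -3.7 dy 12.9 dz 37.7 az -0.7
2 dx -3.7 dy 12.4 dz 36.2 az -0.0
[199.93046044 247.52326671]
[309.0069292  249.73772039]
```

View pics/crop2.png

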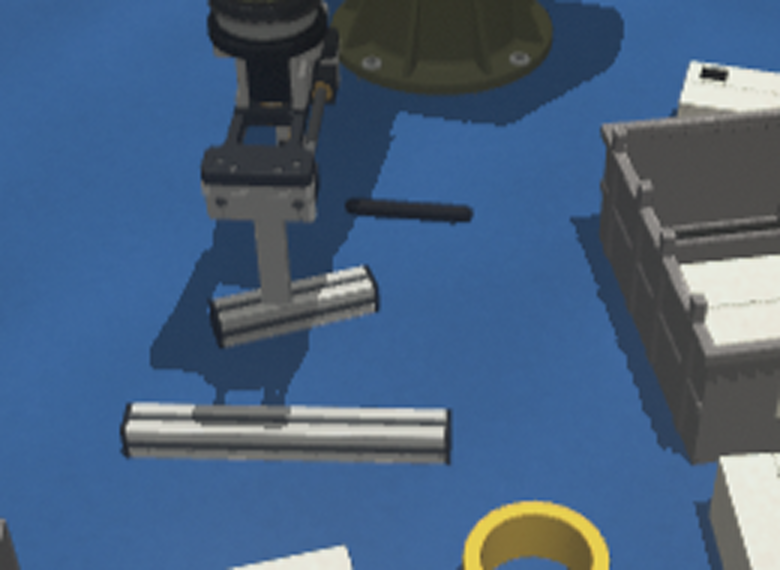

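The bar sits at crop (128..450, ~418), and the projection agrees with my estimate within about 2 px, which puts y near -0.153. The jaws are parallel to the bar and about 25 mm short in x. Moving over it and going down.

>>> play_rows --commands '[{"dx": -0.005, "dy": 0.013, "dz": 0.02, "ax": 0.0, "ay": 0.0, "az": -0.7}, {"dx": -0.004, "dy": 0.013, "dz": 0.025, "ax": 0.0, "ay": 0.0, "az": 0.0}, {"dx": 0.0, "dy": 0.0, "dz": 0.025, "ax": 0.0, "ay": 0.0, "az": 0.0}, {"dx": 0.0, "dy": 0.0, "dz": 0.02, "ax": 0.0, "ay": 0.0, "az": 0.0}, {"dx": 0.0, "dy": 0.0, "dz": 0.0, "ax": 0.0, "ay": 0.0, "az": 0.0}]'

```text
time_s: 2.28
ee_pos: [0.6152, -0.1477, 0.0855]
eef_rot: [-3.141, 0.004, 1.486]
force: [0.4, 0.2, -0.5]
grip_width: 0.0938
```

Run:
```python
from h import *
plan((.616,-.153,.012),84.75,step=.02)
```

```text
t 2.28 pos [ 0.6152 -0.1477  0.0855] rpy [-179.98    0.2    85.12] w 0.0938 F [ 0.4  0.2 -0.5]
1 dx -1.4 dy 0.3 dz 19.9 az 0.4
2 dx -1.4 dy 0.3 dz 19.9 az -0.0
3 dx -1.4 dy 0.3 dz 19.9 az -0.0
4 dx -1.0 dy 0.2 dz 13.6 az -0.0
```

>>> play_rows --commands '[{"dx": -0.002, "dy": 0.001, "dz": 0.02, "ax": 0.0, "ay": 0.0, "az": 0.4}, {"dx": -0.002, "dy": 0.0, "dz": 0.02, "ax": 0.0, "ay": 0.0, "az": 0.0}, {"dx": -0.002, "dy": 0.0, "dz": 0.015, "ax": 0.0, "ay": 0.0, "az": 0.0}, {"dx": 0.0, "dy": 0.0, "dz": 0.01, "ax": 0.0, "ay": 0.0, "az": 0.0}, {"dx": 0.0, "dy": 0.0, "dz": 0.0, "ax": 0.0, "ay": 0.0, "az": 0.0}]'

```text
time_s: 2.7
ee_pos: [0.6168, -0.1489, 0.0255]
eef_rot: [3.136, 0.004, 1.484]
force: [-0.6, -0.3, 0.4]
grip_width: 0.0943
```

Run:
```python
from h import *
plan((.616,-.153,.012),84.75,step=.02)
```

```text
t 2.7 pos [ 0.6168 -0.1489  0.0255] rpy [179.69   0.24  85.03] w 0.0943 F [-0.6 -0.3  0.4]
1 dx -4.2 dy -0.4 dz 13.5 az 0.3
```

>>> play_rows --commands '[{"dx": -0.005, "dy": 0.0, "dz": 0.008, "ax": 0.0, "ay": 0.0, "az": 0.0}, {"dx": -0.002, "dy": 0.0, "dz": 0.006, "ax": 0.0, "ay": 0.0, "az": 0.0}, {"dx": 0.0, "dy": 0.0, "dz": 0.002, "ax": 0.0, "ay": 0.0, "az": 0.0}, {"dx": 0.0, "dy": 0.0, "dz": 0.0, "ax": 0.0, "ay": 0.0, "az": 0.0}, {"dx": 0.0, "dy": 0.0, "dz": 0.0, "ax": 0.0, "ay": 0.0, "az": 0.0}]'

```text
time_s: 3.12
ee_pos: [0.618, -0.1558, 0.013]
eef_rot: [3.131, 0.005, 1.485]
force: [-0.4, 0.1, 0.5]
grip_width: 0.094
```

Run:
```python
from h import *
plan((.616,-.153,.012),84.75,step=.02)
```

```text
t 3.12 pos [ 0.618  -0.1558  0.013 ] rpy [179.39   0.3   85.11] w 0.094 F [-0.4  0.1  0.5]
1 dx 2.7 dy -2.2 dz 1.0 az 0.4
```

>>> play_rows --commands '[{"dx": 0.002, "dy": -0.002, "dz": 0.0, "ax": 0.6, "ay": 0.3, "az": 0.3}, {"dx": 0.0, "dy": 0.0, "dz": 0.0, "ax": 0.0, "ay": 0.0, "az": 0.0}, {"dx": 0.0, "dy": 0.0, "dz": 0.0, "ax": 0.0, "ay": 0.0, "az": 0.0}, {"dx": 0.0, "dy": 0.0, "dz": 0.0, "ax": 0.0, "ay": 0.0, "az": 0.0}, {"dx": 0.0, "dy": 0.0, "dz": 0.0, "ax": 0.0, "ay": 0.0, "az": 0.0}]' --claw 0.0 --squeeze 40.0

```text
time_s: 3.53
ee_pos: [0.6166, -0.1535, 0.0144]
eef_rot: [3.141, -0.0, 1.479]
force: [-0.3, -0.2, 0.3]
grip_width: 0.0641
```

>>> play_rows --commands '[{"dx": 0.0, "dy": 0.0, "dz": 0.0, "ax": 0.0, "ay": 0.0, "az": 0.0}, {"dx": 0.0, "dy": 0.0, "dz": 0.0, "ax": 0.0, "ay": 0.0, "az": 0.0}, {"dx": 0.0, "dy": 0.0, "dz": 0.0, "ax": 0.0, "ay": 0.0, "az": 0.0}, {"dx": 0.0, "dy": 0.0, "dz": 0.0, "ax": 0.0, "ay": 0.0, "az": 0.0}, {"dx": 0.0, "dy": 0.0, "dz": 0.0, "ax": 0.0, "ay": 0.0, "az": 0.0}]'

```text
time_s: 3.95
ee_pos: [0.6167, -0.1535, 0.0145]
eef_rot: [3.14, -0.0, 1.48]
force: [-0.2, 0.0, 0.0]
grip_width: 0.0309
```

>>> play_rows --commands '[{"dx": 0.0, "dy": 0.0, "dz": 0.0, "ax": 0.0, "ay": 0.0, "az": 0.0}, {"dx": 0.0, "dy": 0.0, "dz": 0.0, "ax": 0.0, "ay": 0.0, "az": 0.0}, {"dx": 0.0, "dy": 0.0, "dz": -0.01, "ax": 0.0, "ay": 0.0, "az": 0.0}, {"dx": 0.0, "dy": 0.0, "dz": -0.02, "ax": 0.0, "ay": 0.0, "az": 0.0}, {"dx": 0.0, "dy": 0.0, "dz": -0.03, "ax": 0.0, "ay": 0.0, "az": 0.0}]'

```text
time_s: 4.37
ee_pos: [0.6131, -0.1525, 0.0702]
eef_rot: [-3.131, -0.003, 1.479]
force: [-0.5, -0.6, -2.8]
grip_width: 0.0294
```

>>> play_rows --commands '[{"dx": 0.0, "dy": 0.0, "dz": -0.035, "ax": 0.0, "ay": 0.0, "az": 0.0}, {"dx": 0.0, "dy": 0.0, "dz": -0.035, "ax": 0.0, "ay": 0.0, "az": 0.0}, {"dx": 0.0, "dy": 0.0, "dz": -0.035, "ax": 0.0, "ay": 0.0, "az": 0.0}, {"dx": 0.0, "dy": 0.0, "dz": -0.035, "ax": 0.0, "ay": 0.0, "az": 0.0}, {"dx": 0.0, "dy": 0.0, "dz": -0.02, "ax": 0.0, "ay": 0.0, "az": 0.0}]'

```text
time_s: 4.78
ee_pos: [0.6128, -0.1525, 0.2408]
eef_rot: [-3.128, -0.003, 1.479]
force: [0.6, 0.2, -1.5]
grip_width: 0.0293
```

Run:
```python
from h import *
plan((.573,.239,.215),96,step=.03)
```

```text
t 4.78 pos [ 0.6128 -0.1525  0.2408] rpy [-179.24   -0.18   84.77] w 0.0293 F [ 0.6  0.2 -1.5]
1 dx 29.4 dy -5.7 dz 2.0 az -7.0
2 dx 29.9 dy -2.1 dz 2.0 az -4.2
3 dx 29.9 dy 0.1 dz 2.0 az -0.0
4 dx 29.9 dy 0.1 dz 2.0 az -0.0
5 dx 29.9 dy 0.1 dz 2.0 az -0.0
6 dx 29.9 dy 0.1 dz 2.0 az -0.0
7 dx 29.9 dy 0.1 dz 2.0 az -0.0
8 dx 29.9 dy 0.1 dz 2.0 az -0.0
9 dx 29.9 dy 0.1 dz 2.0 az -0.0
10 dx 29.9 dy 0.1 dz 2.0 az -0.0
11 dx 29.9 dy 0.1 dz 2.0 az -0.0
12 dx 29.9 dy 0.1 dz 2.0 az -0.0
13 dx 29.9 dy 0.1 dz 2.0 az -0.0
14 dx 4.3 dy 0.0 dz 0.3 az -0.0
```

>>> play_rows --commands '[{"dx": 0.015, "dy": -0.003, "dz": 0.0, "ax": -0.7, "ay": 0.0, "az": -3.0}, {"dx": 0.025, "dy": -0.003, "dz": 0.0, "ax": 0.0, "ay": 0.0, "az": -3.0}, {"dx": 0.03, "dy": -0.001, "dz": 0.0, "ax": 0.0, "ay": 0.0, "az": -3.0}, {"dx": 0.03, "dy": 0.0, "dz": 0.0, "ax": 0.0, "ay": 0.0, "az": -2.0}, {"dx": 0.03, "dy": 0.0, "dz": 0.0, "ax": 0.0, "ay": 0.0, "az": 0.0}]'

```text
time_s: 5.2
ee_pos: [0.6025, -0.0238, 0.2515]
eef_rot: [3.131, 0.001, 1.673]
force: [0.6, 0.7, -2.3]
grip_width: 0.0297
```

>>> play_rows --commands '[{"dx": 0.03, "dy": 0.0, "dz": 0.0, "ax": 0.0, "ay": 0.0, "az": 0.0}, {"dx": 0.03, "dy": 0.0, "dz": 0.0, "ax": 0.0, "ay": 0.0, "az": 0.0}, {"dx": 0.03, "dy": 0.0, "dz": 0.0, "ax": 0.0, "ay": 0.0, "az": 0.0}, {"dx": 0.03, "dy": 0.0, "dz": 0.0, "ax": 0.0, "ay": 0.0, "az": 0.0}, {"dx": 0.03, "dy": 0.0, "dz": 0.0, "ax": 0.0, "ay": 0.0, "az": 0.0}]'

```text
time_s: 5.62
ee_pos: [0.5839, 0.1324, 0.2546]
eef_rot: [3.13, 0.001, 1.673]
force: [0.5, -0.1, -2.8]
grip_width: 0.0294
```

Run:
```python
from h import *
plan((.573,.239,.215),96,step=.03)
```

```text
t 5.62 pos [0.5839 0.1324 0.2546] rpy [1.7935e+02 8.0000e-02 9.5830e+01] w 0.0294 F [ 0.5 -0.1 -2.8]
1 dx 28.1 dy 0.0 dz 10.4 az -0.2
2 dx 28.1 dy 0.1 dz 10.4 az -0.0
3 dx 28.1 dy 0.1 dz 10.4 az -0.0
4 dx 22.8 dy 0.1 dz 8.4 az -0.0
```

>>> play_rows --commands '[{"dx": 0.03, "dy": 0.0, "dz": 0.0, "ax": 0.6, "ay": 0.0, "az": 0.0}, {"dx": 0.03, "dy": 0.0, "dz": 0.008, "ax": 0.0, "ay": 0.0, "az": 0.0}, {"dx": 0.025, "dy": 0.0, "dz": 0.01, "ax": 0.0, "ay": 0.0, "az": 0.0}, {"dx": 0.01, "dy": 0.0, "dz": 0.01, "ax": 0.0, "ay": 0.0, "az": 0.0}, {"dx": 0.0, "dy": 0.0, "dz": 0.01, "ax": 0.0, "ay": 0.0, "az": 0.0}]'

```text
time_s: 6.03
ee_pos: [0.5713, 0.2365, 0.2201]
eef_rot: [3.137, 0.0, 1.678]
force: [-0.3, -0.7, -2.7]
grip_width: 0.0299
```

Run:
```python
from h import *
import cv2
plan((.573,.239,.175),96,step=.03)
for n in('scene','top'): cv2.imwrite(f'pics/{n}2.png',viewer.camera(n)[:,:,::-1])
t=cv2.imread('pics/top2.png')[90:270,150:330]; s=cv2.imread('pics/scene2.png')[90:290,310:530]
f=lambda a,k:cv2.resize(a,None,fx=k,fy=k,interpolation=cv2.INTER_CUBIC)
cv2.imwrite('pics/crop3.png',np.hstack([cv2.resize(t,(390,390)),cv2.resize(s,(410,390))]))
```

```text
t 6.03 pos [0.5713 0.2365 0.2201] rpy [179.74   0.    96.13] w 0.0299 F [-0.3 -0.7 -2.7]
1 dx 1.5 dy 1.3 dz 29.9 az 0.1
2 dx 0.8 dy 0.7 dz 15.1 az -0.0
```

View pics/crop3.png

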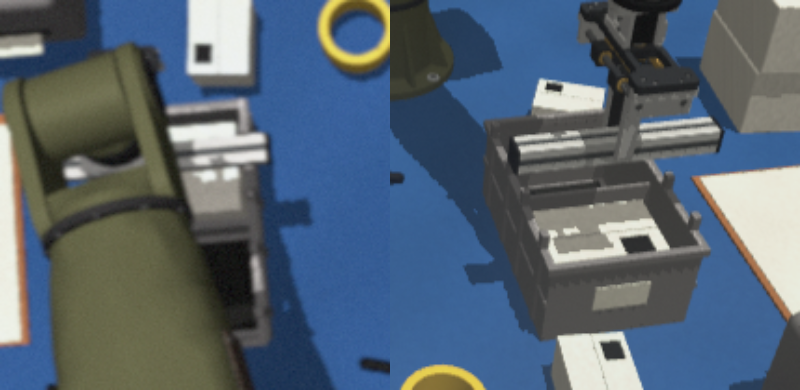

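The bar is held level above the far compartment. Its ends in the top crop are at about (65,172) and (267,148). Checking how well it is centred.

Run:
```python
from h import *
k=180/390
a,b=[ray('top',150+x*k,90+y*k,.235) for x,y in((65,172),(267,148))]
print(a,b,(a+b)/2,np.linalg.norm(a-b))
k1,k2=220/410,200/390   # scene: top-face end midpoints (near robot-right, robot-left)
a,b=[ray('scene',310+x*k1,90+y*k2,.235) for x,y in((513,140),(721,122))] if 0 else [ray('scene',310+(x-390)*k1,90+y*k2,.235) for x,y in((513,140),(721,122))]
print(a,b,(a+b)/2,np.linalg.norm(a-b),np.degrees(np.arctan2(b[1]-a[1],b[0]-a[0])))
```

```text
[0.55200446 0.33093348 0.235     ] [0.58146343 0.11160704 0.235     ] [0.56673395 0.22127026 0.235     ] 0.22129599599533004
[0.57806612 0.11436215 0.235     ] [0.55725702 0.36495965 0.235     ] [0.56766157 0.2396609  0.235     ] 0.25145999590546164 94.74683441546657
```

>>> play_rows --commands '[{"dx": 0.0, "dy": 0.002, "dz": 0.02, "ax": 0.3, "ay": 0.0, "az": 0.0}, {"dx": 0.0, "dy": 0.001, "dz": 0.02, "ax": 0.0, "ay": 0.0, "az": 0.0}, {"dx": 0.0, "dy": 0.0, "dz": 0.015, "ax": 0.0, "ay": 0.0, "az": 0.0}, {"dx": 0.0, "dy": 0.0, "dz": 0.005, "ax": 0.0, "ay": 0.0, "az": 0.0}, {"dx": 0.0, "dy": 0.0, "dz": 0.0, "ax": 0.0, "ay": 0.0, "az": 0.0}]'

```text
time_s: 6.55
ee_pos: [0.5768, 0.2268, 0.1595]
eef_rot: [-3.141, 0.002, 1.669]
force: [0.2, 0.0, -1.7]
grip_width: 0.0297
```

Run:
```python
from h import *
import cv2
plan((.573,.238,.136),96,step=.01)
for n in('scene',): cv2.imwrite(f'pics/{n}3.png',viewer.camera(n)[:,:,::-1])
s=cv2.imread('pics/scene3.png')[120:270,350:490]
cv2.imwrite('pics/crop4.png',cv2.resize(s,None,fx=4,fy=4,interpolation=cv2.INTER_CUBIC))
```

```text
t 6.55 pos [0.5768 0.2268 0.1595] rpy [-1.7994e+02  1.0000e-01  9.5630e+01] w 0.0297 F [ 0.2  0.  -1.7]
1 dx 4.4 dy -1.0 dz 8.9 az -0.4
2 dx 4.4 dy -1.0 dz 8.9 az -0.0
3 dx 2.8 dy -0.6 dz 5.7 az -0.0
```

View pics/crop4.png

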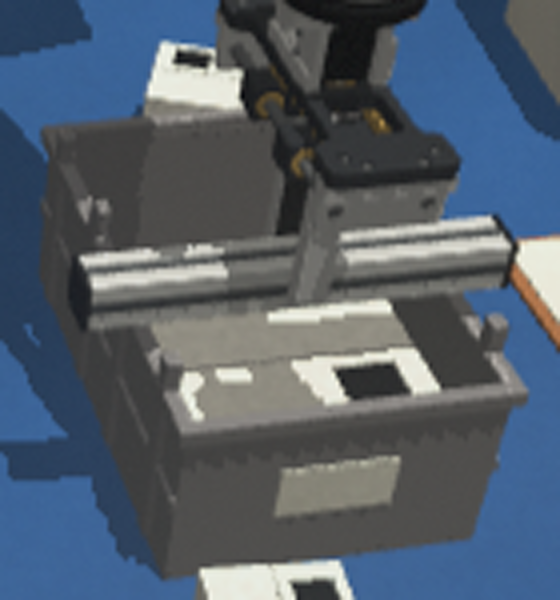

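The bar has drifted about 11 mm in y and is still above the lugs. I'll correct that and then lower gently.

>>> play_rows --commands '[{"dx": 0.006, "dy": -0.002, "dz": 0.0, "ax": 0.0, "ay": 0.0, "az": -0.3}, {"dx": 0.005, "dy": 0.0, "dz": 0.0, "ax": 0.0, "ay": 0.0, "az": 0.0}, {"dx": 0.0, "dy": 0.0, "dz": 0.0, "ax": 0.0, "ay": 0.0, "az": 0.0}, {"dx": 0.0, "dy": 0.0, "dz": 0.003, "ax": 0.0, "ay": 0.0, "az": 0.0}, {"dx": 0.0, "dy": 0.0, "dz": 0.003, "ax": 0.0, "ay": 0.0, "az": 0.0}]'

```text
time_s: 7.02
ee_pos: [0.5754, 0.2382, 0.1591]
eef_rot: [3.135, 0.0, 1.674]
force: [0.3, 0.6, -3.3]
grip_width: 0.0297
```

Run:
```python
from h import *
plan((.573,.238,.136),96,step=.01)
```

```text
t 7.02 pos [0.5754 0.2382 0.1591] rpy [179.63   0.    95.89] w 0.0297 F [ 0.3  0.6 -3.3]
1 dx 0.0 dy -1.0 dz 9.9 az -0.1
2 dx 0.0 dy -1.0 dz 9.9 az -0.0
3 dx 0.0 dy -0.3 dz 3.2 az -0.0
```

>>> play_rows --commands '[{"dx": 0.0, "dy": -0.002, "dz": 0.008, "ax": 0.4, "ay": 0.0, "az": 0.0}, {"dx": 0.001, "dy": 0.0, "dz": 0.008, "ax": 0.0, "ay": 0.0, "az": 0.0}, {"dx": 0.001, "dy": 0.0, "dz": 0.004, "ax": 0.0, "ay": 0.0, "az": 0.0}, {"dx": 0.0, "dy": 0.0, "dz": 0.0, "ax": 0.0, "ay": 0.0, "az": 0.0}, {"dx": 0.0, "dy": 0.0, "dz": 0.0, "ax": 0.0, "ay": 0.0, "az": 0.0}]'

```text
time_s: 7.43
ee_pos: [0.5724, 0.2401, 0.1356]
eef_rot: [-3.138, 0.001, 1.674]
force: [0.8, 0.7, -1.8]
grip_width: 0.0297
```

Run:
```python
from h import *
plan((.573,.238,.136),96,step=.01)
```

```text
t 7.43 pos [0.5724 0.2401 0.1356] rpy [-1.7982e+02  3.0000e-02  9.5910e+01] w 0.0297 F [ 0.8  0.7 -1.8]
1 dx -2.1 dy 0.4 dz -0.4 az -0.1
```

>>> play_rows --commands '[{"dx": -0.001, "dy": 0.0, "dz": 0.001, "ax": 0.0, "ay": 0.0, "az": 0.0}, {"dx": 0.0, "dy": 0.0, "dz": 0.0005, "ax": 0.0, "ay": 0.0, "az": 0.0}, {"dx": 0.0, "dy": 0.0, "dz": 0.0, "ax": 0.0, "ay": 0.0, "az": 0.0}, {"dx": 0.0, "dy": 0.0, "dz": 0.0, "ax": 0.0, "ay": 0.0, "az": 0.0}, {"dx": 0.0, "dy": 0.0, "dz": 0.0, "ax": 0.0, "ay": 0.0, "az": 0.0}]'

```text
time_s: 7.85
ee_pos: [0.5729, 0.239, 0.135]
eef_rot: [-3.14, 0.0, 1.674]
force: [0.2, 0.8, -1.6]
grip_width: 0.03
```

Run:
```python
from h import *
import cv2
plan((.573,.238,.1345),96,step=.01)
cv2.imwrite('pics/scene4.png',viewer.camera('scene')[:,:,::-1])
s=cv2.imread('pics/scene4.png')[120:270,350:490]
cv2.imwrite('pics/crop5.png',cv2.resize(s,None,fx=4,fy=4,interpolation=cv2.INTER_CUBIC))
```

```text
t 7.85 pos [0.5729 0.239  0.135 ] rpy [-1.7989e+02  1.0000e-02  9.5900e+01] w 0.03 F [ 0.2  0.8 -1.6]
1 dx -1.0 dy 0.0 dz 0.5 az -0.1
```

View pics/crop5.png

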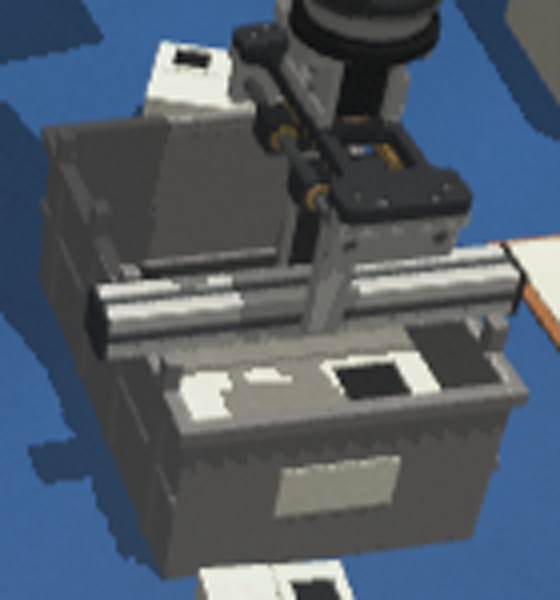

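The bar lies between the far compartment's lugs (crop (130,272) and (170,372) on the near rim, with the bar between). Setting down a last millimetre and releasing.

>>> play_rows --commands '[{"dx": 0.0, "dy": 0.0, "dz": 0.001, "ax": 0.0, "ay": 0.0, "az": 0.0}, {"dx": 0.0, "dy": 0.0, "dz": 0.001, "ax": 0.0, "ay": 0.0, "az": 0.0}, {"dx": 0.0, "dy": 0.0, "dz": 0.0, "ax": 0.0, "ay": 0.0, "az": 0.0}, {"dx": 0.0, "dy": 0.0, "dz": 0.0, "ax": 0.0, "ay": 0.0, "az": 0.0}, {"dx": 0.0, "dy": 0.0, "dz": 0.0, "ax": 0.0, "ay": 0.0, "az": 0.0}]'

```text
time_s: 8.32
ee_pos: [0.573, 0.239, 0.1348]
eef_rot: [-3.141, -0.0, 1.674]
force: [0.4, -0.2, -2.9]
grip_width: 0.0293
```

>>> play_rows --commands '[{"dx": 0.0, "dy": 0.0, "dz": 0.002, "ax": 0.0, "ay": 0.0, "az": 0.0}, {"dx": 0.0, "dy": 0.0, "dz": 0.001, "ax": 0.0, "ay": 0.0, "az": 0.0}, {"dx": 0.0, "dy": 0.0, "dz": 0.001, "ax": 0.0, "ay": 0.0, "az": 0.0}, {"dx": 0.0, "dy": 0.0, "dz": 0.0, "ax": 0.0, "ay": 0.0, "az": 0.0}, {"dx": 0.0, "dy": 0.0, "dz": 0.0, "ax": 0.0, "ay": 0.0, "az": 0.0}]'

```text
time_s: 8.73
ee_pos: [0.5733, 0.2391, 0.1347]
eef_rot: [3.14, -0.0, 1.674]
force: [0.1, 0.2, -2.3]
grip_width: 0.0296
```

>>> play_rows --commands '[{"dx": 0.0, "dy": 0.0, "dz": 0.0, "ax": 0.0, "ay": 0.0, "az": 0.0}, {"dx": 0.0, "dy": 0.0, "dz": 0.0, "ax": 0.0, "ay": 0.0, "az": 0.0}, {"dx": 0.0, "dy": 0.0, "dz": 0.0, "ax": 0.0, "ay": 0.0, "az": 0.0}, {"dx": 0.0, "dy": 0.0, "dz": 0.0, "ax": 0.0, "ay": 0.0, "az": 0.0}, {"dx": 0.0, "dy": 0.0, "dz": 0.0, "ax": 0.0, "ay": 0.0, "az": 0.0}]' --claw 0.7

```text
time_s: 9.15
ee_pos: [0.5736, 0.2392, 0.1344]
eef_rot: [3.139, -0.001, 1.674]
force: [-0.1, -0.1, 0.4]
grip_width: 0.0594
```

>>> play_rows --commands '[{"dx": 0.0, "dy": 0.0, "dz": 0.0, "ax": 0.0, "ay": 0.0, "az": 0.0}, {"dx": 0.0, "dy": 0.0, "dz": -0.01, "ax": 0.0, "ay": 0.0, "az": 0.0}, {"dx": 0.0, "dy": 0.0, "dz": -0.02, "ax": 0.0, "ay": 0.0, "az": 0.0}, {"dx": 0.0, "dy": 0.0, "dz": -0.03, "ax": 0.0, "ay": 0.0, "az": 0.0}, {"dx": 0.0, "dy": 0.0, "dz": -0.03, "ax": 0.0, "ay": 0.0, "az": 0.0}]'

```text
time_s: 9.57
ee_pos: [0.5713, 0.2383, 0.2225]
eef_rot: [-3.133, 0.002, 1.674]
force: [-0.3, 0.5, 0.6]
grip_width: 0.0661
```

>>> play_rows --commands '[{"dx": 0.0, "dy": 0.0, "dz": -0.03, "ax": 0.0, "ay": 0.0, "az": 0.0}, {"dx": 0.0, "dy": -0.03, "dz": -0.02, "ax": 0.0, "ay": 0.0, "az": 0.0}, {"dx": 0.0, "dy": -0.035, "dz": 0.0, "ax": 0.0, "ay": 0.0, "az": 0.0}, {"dx": 0.0, "dy": -0.035, "dz": 0.0, "ax": 0.0, "ay": 0.0, "az": 0.0}, {"dx": 0.0, "dy": -0.035, "dz": 0.0, "ax": 0.0, "ay": 0.0, "az": 0.0}]'

```text
time_s: 9.98
ee_pos: [0.4377, 0.2241, 0.2843]
eef_rot: [3.139, -0.001, 1.671]
force: [0.2, 0.0, 0.3]
grip_width: 0.0659
```

Run:
```python
from h import *
import cv2
T,S=viewer.camera('top')[:,:,::-1],viewer.camera('scene')[:,:,::-1]
cv2.imwrite('pics/top5.png',T);cv2.imwrite('pics/scene5.png',S)
f=lambda a:cv2.resize(a,(400,450),interpolation=cv2.INTER_CUBIC)
cv2.imwrite('pics/crop6.png',np.hstack([f(T[120:255,170:290]),f(S[115:270,350:488])]))
```

```text
(no output)
```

View pics/crop6.png

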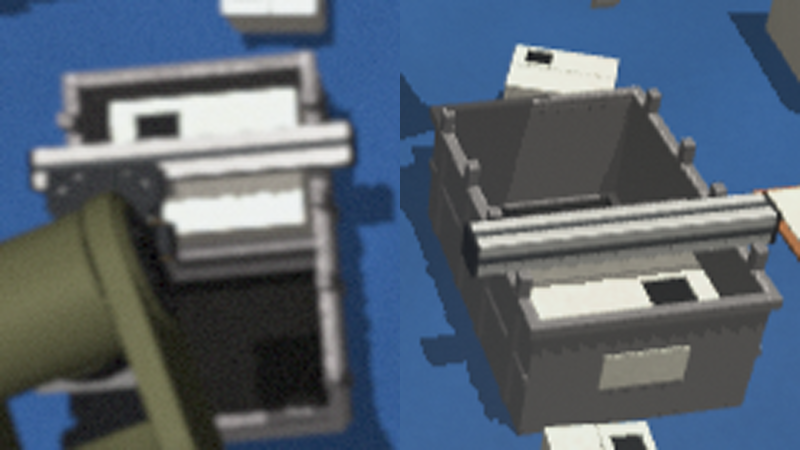

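The bar rests level on both rims between the far compartment's lugs, and the gripper is clear. Its ends in the top crop are at (35,168) and (351,145). I'll check the centring and hand in.

Run:
```python
from h import *
a,b=[ray('top',170+x*.3,120+y*.3,.15) for x,y in((35,168),(351,145))]
m=(a+b)/2; print('top',m,np.linalg.norm(a-b),np.degrees(np.arctan2(*(a-b)[1::-1])))
a,b=[ray('scene',350+(x-400)*138/400,115+y*155/450,.15) for x,y in((470,231),(778,201))]
print('scene',(a+b)/2,np.linalg.norm(a-b))
th=np.radians(6);R=np.array([[np.cos(th),np.sin(th)],[-np.sin(th),np.cos(th)]])
print('in tote frame',R@(m[:2]-[.5024,.2319]), 'want .071,0')
from station import workorder
if np.abs(R@(m[:2]-[.5024,.2319])-[.071,0]).max()<.012: print(workorder.hand_in())
```

```text
top [0.57238541 0.23612796 0.15      ] 0.24296929809170656 95.01083868171749
scene [0.57217219 0.24229858 0.15      ] 0.251533542020821
in tote frame [ 0.07004396 -0.00311066] want .071,0
the job is handed in; nothing more can be done
None
```

The long bar now lies across both long rims of the tote, above the compartment with the white carton and down between its lugs. It is released, and the job is handed in. The short bar was not touched.

- **Position:** the last top-camera measurement puts the bar's centre at (70, -3) mm in the tote frame; the target is (71, 0). Its yaw is 95.0°, against about 96° for the tote.
- **Camera disagreement:** the two cameras differ by about 6 mm along the bar's length (y = 0.236 m from the top camera, 0.242 m from the scene camera). The tote's centre line there is at about 0.239 m, so the overhang is even to within a few millimetres. The top camera also measured the bar about 7 mm short, at 243 mm.
- **Contact before release:** the wrist force never clearly showed the bar touching down. I released it at the expected resting height, and it stayed seated and level in the images.
- **Time and force:** the clock was at about 10 s of the 35 s allowed. Wrist force readings at the end of each move stayed below about 4 N.

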